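# Hang the pastry tongs on the drying stand and raise its bar

## Robot

A 7-joint arm with a two-finger parallel gripper is mounted at the origin on the work surface. World frame = base frame: x ahead of the robot, y to its left, z up, the work surface at z = 0. Lengths are in m, angles in rad, forces in N, time in s.
With the tool pointing down it reaches from about 0.4 to 0.9 m from the base axis. Payload 5.5 kg.
Tool frame: the origin (TCP) lies on the centre line of the jaws, within the pads' length; the fingertips stand 19 mm ahead of it and the grasp point (between the pads) is the TCP; z points along the fingers, y is the direction in which the jaws open and shut (so a half turn about z gives the same grasp; the last joint's range is limited). The gripper opens to 92 mm and grips with 3 to 60 N. Pads are 19 mm wide; open, the fingers measure 130 mm over their backs; the gripper's body (75 mm by 190 mm) begins 47 mm behind the grasp point.
Start: joints at [-1.047, 0.501, -0.427, 1.55, 0.221, 1.138, -0.21], TCP at [0.168, 0.628, 0.246] pointing down, gripper open.
Joint ranges: [-2.88, 2.88], [-0.31, 2.03], [-1.54, 1.56], [0.2, 2.42], [-1.41, 4.55], [0.19, 2.02], [-2.57, 2.57]. Speed limits (rad/s): [2.57, 2.57, 3.14, 3.14, 3.14, 3.14, 3.14].

## Interface

Orientations are given as a unit quaternion [x, y, z, w].
In Python, from rig import observe, capture, camera_info, job_done gives the robot as it stands.
- The arm moves only by the shell command python3 -m pendant 'ROWS' [OPENING] [FORCE]. ROWS is JSON, a list of rows, each an object with "translation": the shift along the tool's x, y, z in m, a list of three; "angular": the turn, a rotation vector about the tool's x, y, z in rad, a list of three. A call has 1 to 12 rows; each row shifts and turns the commanded pose from where the row before left it, along the tool's axes as they then stand; what a row does not reach is not made up. A row lasts 1/8 s, in which the tool goes at most 62.5 mm and 10.7 degrees, less where a joint would pass 70% of its speed; a pose out of reach is approached as far as the arm can. A call with a gripper value outside its range is refused whole. OPENING is the closure in counts, from 0 (fully open) to 255 (shut), set as the call begins (- or left out, the last holds). The fingers move at their own pace and stop on an object; FORCE is the grip in N (left out, the last holds). Time passes only in rows, so rows that do not move let the fingers close. It gives the time, the measured TCP pose, the force and the opening at its end, in the units of the state.
- observe(): the state, without advancing time (a new reading comes with each control period).
- capture(name): name is "side" or "top" or "wrist"; returns the picture (420x560x3 uint8, red, green, blue); there is no depth.
- camera_info(name): a dict with "camera_matrix" (3x3 intrinsics, pixels), "k1" (the pictures are not rectified: a ray, as slopes to the right and down, at radius r is drawn at 1 + k1 r^2 times it, then the intrinsics apply), "T" (4x4, takes a point from camera to world coordinates). Camera axes: x right, y up, looking along -z (the intrinsics and any distortion apply to the point x, -y, -z); pixel columns grow to the right and rows downward; lengths in m; the calibration is good to about 2 mm. A picture is of the moment at which its call begins: read the wrist's pose just before it. camera_info takes no time and is no camera call; for the wrist camera it gives the pose at the moment of the call.
- job_done(): hands the job in, once; it reports no verdict.
The state is a dict: "t": time; "joint_positions": joint angles; "qvel": joint speeds; "joint_efforts": joint torques, N m; "eef_pos": TCP position; "orientation": TCP orientation; "ft_force": force on the tool from outside, world axes, zero at the start; "moment": the same for the moment, N m; "width": opening from 0.0 (shut) to 1.0 (fully open).
Only numpy, scipy, OpenCV 4.12 (cv2) and the standard library are available. Lean on these libraries where they do the work, as an engineer would, in place of code of your own. Each camera call takes 0.05 s, during which the arm holds its last target.

## Task

Lift the pastry tongs out of the draining caddy, hang them astride the cross-bar of the telescopic drying stand with one leg on either side of the bar, and let go of them. Then squeeze in the button of the stand's grip, pull the bar straight up past the first stop to the second, topmost one, and finish while still holding the grip up there with the button squeezed in, the tongs still hanging from the bar, so that I can tighten the collar screw. Leave the jug, the two cupcake moulds and the dough hook where they are.

Things in the scene. Friction and masses are not known exactly. Their poses are not given: they have to be found in the camera images.
- tongs_mid (a point): Centre, half-way up, of the pastry tongs: a rigid bent strip of steel 3 mm thick, 22 mm wide, in an upside-down U 120 mm tall and 48 mm wide over its two parallel legs, 70 g, loose, bow up. x runs across the U from leg to leg (outsides at +-24 mm), y along the strip's width, z up to the bow. Legs are straight from 24 mm below the top of the bow down; the lowest 26 mm are paddles 28 mm wide.
- tongs_bow (a point): Top of the bow of the tongs (outside of the strip), 60 mm above tongs_mid, same axes. The bow is a half circle of 21 mm inner and 24 mm outer radius.
- caddy: Fixed steel draining caddy, an open box 75 (x) by 140 (y) by 60 mm tall, walls and floor 4 mm, three compartments in a row along y, each 67 by 41 mm. Origin: centre of its underside, on the pastry board. The tongs stand in the middle one, U along x, and stick about 64 mm out of the top. It may be left or right of the drying stand.
- bar_mid (a point): Middle of the axis of the drying stand's cross-bar: level round steel bar along y of this point, 12 mm thick, 290 mm long with 18 mm end balls, z up; 147 mm above the board when down. Post (31 mm tube, 43 mm collar, 130 mm round foot) below its middle, grip above it. Tongs fit on either half 50 to 130 mm from the middle; about 103 mm leaves a gripper room. The stand is fast to the board.
- grip_mid (a point): Centre of the stand's grip, an upright black block 34 (x) by 26 (y, along the bar) by 50 mm tall, 43 mm above the bar's axis, axes as bar_mid; its underside is 12 mm above the bar. Pinch it across x from above: its +x face carries the button, whose front stands 7 mm off the face (24 mm from this centre), at this height. 41 mm over grip and button, 35 mm when squeezed.
- release (a joint): Squeeze button in the grip's +x face, 16 mm wide, 24 mm tall. 0 = out, 0.006 m = fully in (towards -x). Sprung: 3 N to start, 6 N fully in; comes out by itself. It draws a lock pin out of the outer tube: clear from about 0.005 m; let out, the pin falls into the next hole it meets and locks the height.
- mast (a joint): Height of the stand's sliding part (inner tube, bar and grip, 0.43 kg). 0 = right down, locked; 0.040 m = first stop; 0.080 m = second stop and end of travel. It slides straight up only while the button is in, with about 1 N of friction, and sinks again if let down with the button in.
- jug_mid (a point): Bystander: white ceramic jug 118 mm tall, 92 mm wide, handle 75 mm out to its +y side; this point is its centre, half-way up. It stands on the other side of the stand from the caddy.
- mould0_mid (a point): Bystander: round cupcake mould 70 mm wide, 34 mm tall, on the board; its centre half-way up.
- mould1_mid (a point): Bystander: the other cupcake mould, same size; its centre half-way up.
- dough_hook_mid (a point): Bystander: steel dough hook lying on the board beyond the stand, about 150 mm long (along y), 80 mm wide, up to 25 mm thick; this point is near its middle.
Mind the look-alikes: they are no part of the job. What is shaped like the part that bears tongs_mid but green or yellow is not meant.

How it is judged:
By the outcome, as a careful person would: the job done as asked, in the order asked, and still so for the second after the job is handed in, while the arm keeps its last pose, push and grip.
It also fails if it takes over 54 s, if anything falls off the work surface, if the arm or the gripper's body presses on something with over 40 N, if the wrist force passes 120 N, or if a joint passes its speed limit or range.

## Working session

There is one attempt and no reset: what is moved stays moved. The work goes in short steps, Python scripts to look and compute and a shell command to move; the robot and the scene stay as the last step left them, time stands still between calls to the robot, and variables do not carry over. Pictures are saved under pics/ and viewed, and the job is handed in when it is done.

```bash
mkdir -p pics; ls; python3 - <<'E'
from rig import *
import cv2
o=observe(); print({k:(v if not hasattr(v,'__len__') else [round(float(x),4) for x in v]) for k,v in o.items()})
for n in ["side","top","wrist"]:
    i=camera_info(n); print(n,i)
    cv2.imwrite(f"pics/{n}0.png",cv2.cvtColor(capture(n),cv2.COLOR_RGB2BGR))
E
```

```text
pics
{'t': 0.0, 'joint_positions': [-1.0468, 0.5018, -0.4268, 1.5514, 0.2208, 1.1383, -0.2103], 'qvel': [0.0009, 0.0005, -0.0, 0.0004, 0.0003, -0.0018, -0.0], 'joint_efforts': [0.0003, -56.6583, -5.8162, -27.9121, -0.0687, 0.0307, 0.0002], 'eef_pos': [0.1675, 0.6274, 0.2447], 'orientation': [0.13, 0.9915, -0.001, -0.0001], 'ft_force': [0.0512, 0.1774, -0.6403], 'moment': [0.003, 0.0298, 0.0118], 'width': 1.001590882612873}
side {'camera_matrix': array([[420.68412149,   0.        , 279.36882896],
       [  0.        , 420.68412149, 212.37963305],
       [  0.        ,   0.        ,   1.        ]]), 'k1': -0.01229692411349708, 'T': array([[ 0.71123872,  0.38672299, -0.58701346, -0.07998769],
       [-0.70292889,  0.39782714, -0.58959694, -0.52621904],
       [ 0.0055192 ,  0.83197289,  0.55478883,  0.73022174],
       [ 0.        ,  0.        ,  0.        ,  1.        ]])}
top {'camera_matrix': array([[476.03847188,   0.        , 277.63727524],
       [  0.        , 476.03847188, 199.35364564],
       [  0.        ,   0.        ,   1.        ]]), 'k1': -0.1492210609301017, 'T': array([[ 0.00728043,  0.98553437, -0.16931926,  0.28513597],
       [-0.99988614,  0.00493654, -0.01425987,  0.08534773],
       [-0.01321775,  0.1694038 ,  0.98545809,  1.46162427],
       [ 0.        ,  0.        ,  0.        ,  1.        ]])}
wrist {'camera_matrix': array([[327.74955229,   0.        , 282.6304348 ],
       [  0.        , 327.74955229, 205.6747539 ],
       [  0.        ,   0.        ,   1.        ]]), 'k1': -0.062415670216268, 'T': array([[ 0.25756689, -0.934936  , -0.24403684,  0.10292414],
       [ 0.96625989,  0.24894117,  0.0661068 ,  0.64484167],
       [-0.00105481, -0.25282994,  0.96751016,  0.38332368],
       [ 0.        ,  0.        ,  0.        ,  1.        ]])}
```

View pics/side0.png

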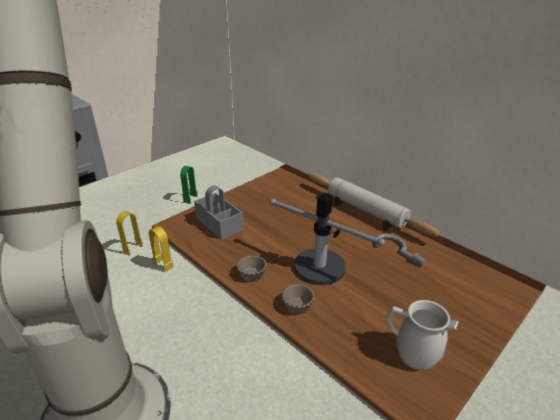

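View pics/top0.png

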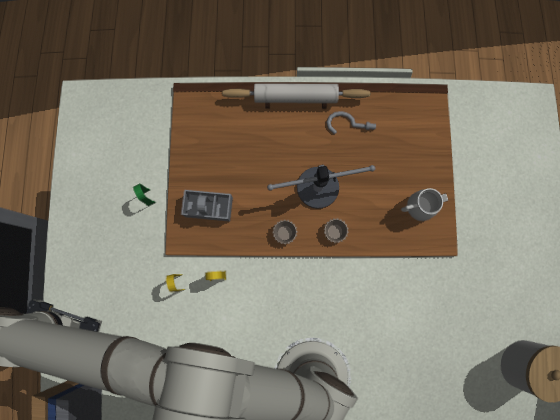

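View pics/wrist0.png

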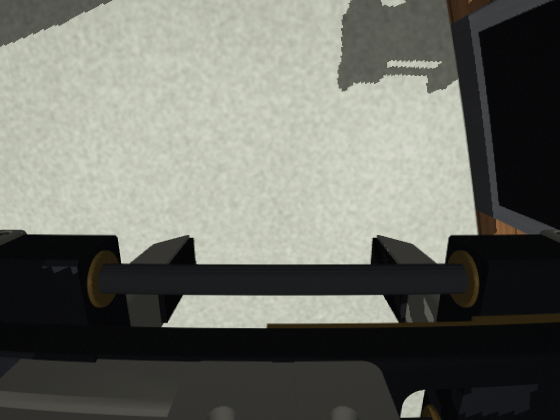

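```bash
python3 - <<'E'
import cv2
s=cv2.imread("pics/side0.png");t=cv2.imread("pics/top0.png")
def c(im,x,y,w,h,k,n): cv2.imwrite(n,cv2.resize(im[y:y+h,x:x+w],None,fx=k,fy=k,interpolation=cv2.INTER_CUBIC))
c(s,180,170,260,120,3,"pics/s1.png")
c(t,170,140,220,110,3.6,"pics/t1.png")
E
```

```text
(no output)
```

View pics/s1.png

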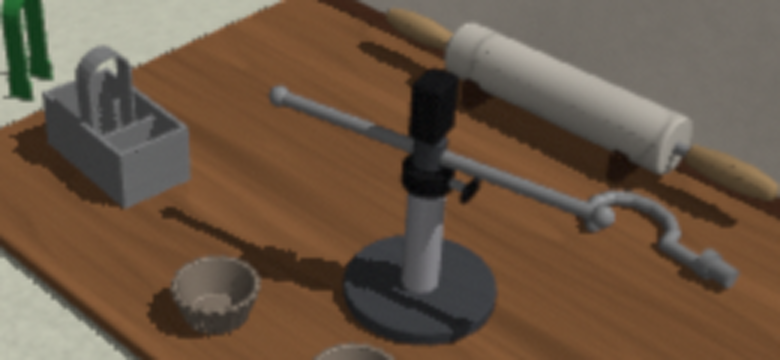

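View pics/t1.png

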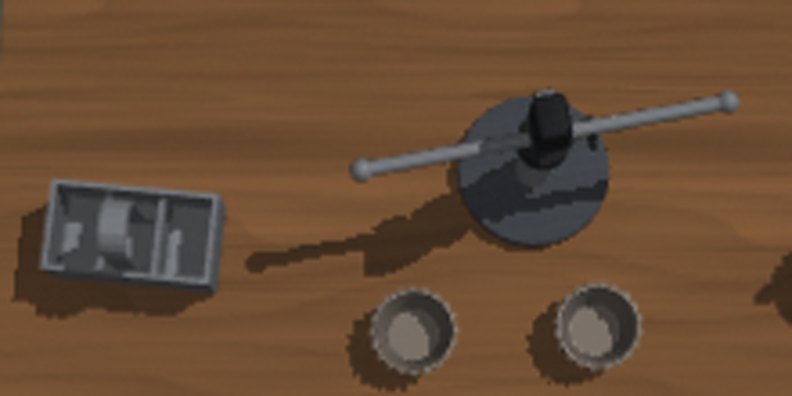

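```bash
cat > h.py <<'E'
import numpy as np, cv2
from rig import *
def ray(n,p,info=None):
    i=info or camera_info(n);K=np.array(i['camera_matrix']);k=i['k1'];T=np.array(i['T'])
    d=np.array([(p[0]-K[0,2])/K[0,0],(p[1]-K[1,2])/K[1,1]]);u=d.copy()
    for _ in range(20): u=d/(1+k*(u@u))
    v=T[:3,:3]@np.array([u[0],-u[1],-1]);return T[:3,3],v/np.linalg.norm(v)
def tri(obs):
    A=np.zeros((3,3));b=np.zeros(3)
    for n,p in obs:
        o,v=ray(n,p);M=np.eye(3)-np.outer(v,v);A+=M;b+=M@o
    x=np.linalg.solve(A,b)
    return x,[np.linalg.norm(np.cross(x-ray(n,p)[0],ray(n,p)[1])) for n,p in obs]
def onz(n,p,z):
    o,v=ray(n,p);return o+v*(z-o[2])/v[2]
def proj(n,P,info=None):
    i=info or camera_info(n);K=np.array(i['camera_matrix']);T=np.array(i['T'])
    c=T[:3,:3].T@(np.array(P)-T[:3,3]);u=np.array([c[0],-c[1]])/-c[2];u=u*(1+i['k1']*(u@u))
    return K[:2,:2]@u+K[:2,2]
def S(x,y): return (180+x/3-.33,170+y/3-.33)
def Tp(x,y): return (170+x/3.6-.36,140+y/3.6-.36)
E
python3 - <<'E'
from h import *
np.set_printoptions(precision=4,suppress=True)
a=tri([("side",S(279,96)),("top",Tp(361,169))]);b=tri([("side",S(601,217)),("top",Tp(729,101))])
print(a,b,np.linalg.norm(a[0]-b[0]),(a[0]+b[0])/2); d=a[0]-b[0]; print("yaw y-axis",np.degrees(np.arctan2(-d[0],d[1])))
print("grip top side", [tri([("side",S(436,74)),("top",Tp(551,97))])])
cs=[("A",S(45,93),Tp(56,182)),("B",S(187,128),Tp(222,196)),("C",S(123,152),Tp(216,284))]
for n,s,t in cs: print(n,tri([("side",s),("top",t)]), onz("top",t,.08))
print("bow",tri([("side",S(104,50)),("top",Tp(115,222))]))
E
```

```text
(array([0.5448, 0.1259, 0.1606]), [np.float64(0.00014941107883927615), np.float64(0.00014941107883923162)]) (array([ 0.5999, -0.1608,  0.1608]), [np.float64(0.0007605098417110477), np.float64(0.000760509841710946)]) 0.29186525152962717 [ 0.5724 -0.0174  0.1607]
yaw y-axis 10.885282140752214
grip top side [(array([ 0.5836, -0.0137,  0.2276]), [np.float64(0.003645446977838082), np.float64(0.0036454469778380225)])]
A (array([0.5254, 0.4015, 0.0551]), [np.float64(0.031918210900936585), np.float64(0.03191821090093645)]) [0.5488 0.381  0.08  ]
B (array([0.5384, 0.2432, 0.075 ]), [np.float64(0.00018475931010698517), np.float64(0.00018475931010703632)]) [0.5377 0.2426 0.08  ]
C (array([0.4647, 0.2453, 0.0823]), [np.float64(0.00027100938784550827), np.float64(0.0002710093878454466)]) [0.4647 0.2458 0.08  ]
bow (array([0.5057, 0.3196, 0.1405]), [np.float64(0.0003357742206838462), np.float64(0.0003357742206838329)])
```

```bash
python3 -m pendant '[{"translation":[-0.0352,-0.0231,-0.0046],"angular":[0,0,0]},{"translation":[-0.0352,-0.0231,-0.0046],"angular":[0,0,0]},{"translation":[-0.0352,-0.0231,-0.0046],"angular":[0,0,0]},{"translation":[-0.0352,-0.0231,-0.0046],"angular":[0,0,0]},{"translation":[-0.0352,-0.0231,-0.0046],"angular":[0,0,0]},{"translation":[-0.0352,-0.0231,-0.0046],"angular":[0,0,0]},{"translation":[-0.0352,-0.0231,-0.0046],"angular":[0,0,0]},{"translation":[-0.0352,-0.0231,-0.0046],"angular":[0,0,0]},{"translation":[-0.0352,-0.0231,-0.0046],"angular":[0,0,0]},{"translation":[-0.0352,-0.0231,-0.0046],"angular":[0,0,0]},{"translation":[-0.0352,-0.0231,-0.0046],"angular":[0,0,0]},{"translation":[-0.0352,-0.0231,-0.0046],"angular":[0,0,0]}]' 0 20
python3 -m pendant '[{"translation":[0,0,0],"angular":[0,0,0.153]},{"translation":[0,0,0],"angular":[0,0,0.153]},{"translation":[0,0,0],"angular":[0,0,0.153]},{"translation":[0,0,0],"angular":[0,0,0.153]},{"translation":[0,0,0],"angular":[0,0,0.153]},{"translation":[0,0,0],"angular":[0,0,0.153]},{"translation":[0,0,0],"angular":[0,0,0.153]},{"translation":[0,0,0],"angular":[0,0,0.153]},{"translation":[0,0,0],"angular":[0,0,0.153]},{"translation":[0,0,0],"angular":[0,0,0]}]'
cat >> h.py <<'E'
from scipy.spatial.transform import Rotation as Ro
np.set_printoptions(precision=4,suppress=True)
def st():
    o=observe();R=Ro.from_quat(o['orientation']).as_matrix()
    print('t',round(o['t'],2),'q',np.array(o['joint_positions']),'p',np.array(o['eef_pos']),'f',np.array(o['ft_force']),'w',round(o['width'],3));print('yaw tooly',np.degrees(np.arctan2(R[1,1],R[0,1])),'R',R.tolist());return np.array(o['eef_pos']),R
def shot(n,f):
    im=cv2.cvtColor(capture(n),cv2.COLOR_RGB2BGR);cv2.imwrite(f,im);return im
E
python3 - <<'E'
from h import *
st();shot("wrist","pics/w1.png");print(camera_info("wrist")["T"].tolist())
E
```

```text
t: 1.65
eef_pos: [0.5048, 0.2501, 0.3009]
orientation: [0.13, 0.992, -0.0, -0.0]
ft_force: [0.3, -0.1, 0.5]
width: 1.001
t: 2.9
eef_pos: [0.5039, 0.2513, 0.3006]
orientation: [0.73, 0.684, -0.0, -0.0]
ft_force: [0.7, 0.4, -0.4]
width: 1.0
t 2.9 q [-0.4688  0.2648 -0.0501  1.7198  0.0143  1.1581 -0.5884] p [0.5039 0.2513 0.3006] f [ 0.7473  0.4431 -0.3954] w 1.0
yaw tooly -3.7471284430626417 R [[0.0653528873313454, 0.997862035986896, -0.0005977069038502224], [0.9978621368137638, -0.0653531075985054, -0.00035670812641287644], [-0.00039500750087511705, -0.0005731171822686858, -0.9999997577528554]]
[[0.9979946477928382, 0.06132929879537466, 0.01566525091131424, 0.5089998266278069], [-0.06329766020657904, 0.9657709381558595, 0.2515549666095289, 0.3185497113333623], [0.00029864564158941847, -0.25204208403125145, 0.9677162283892742, 0.4391928679223163], [0.0, 0.0, 0.0, 1.0]]
```

View pics/w1.png

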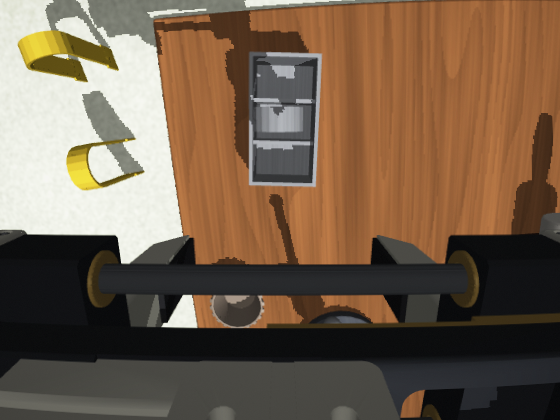

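```bash
python3 - <<'E'
import cv2
s=cv2.imread("pics/w1.png")
cv2.imwrite("pics/w1z.png",cv2.resize(s[45:195,230:340],None,fx=4,fy=4,interpolation=cv2.INTER_CUBIC))
E
```

```text
(no output)
```

View pics/w1z.png

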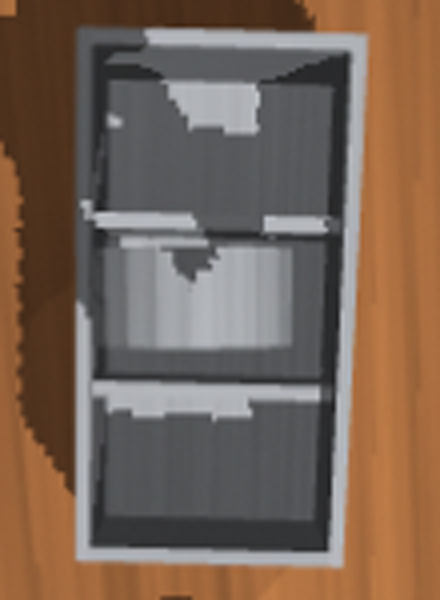

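```bash
python3 - <<'E'
from h import *
from scipy.optimize import least_squares
info=camera_info("wrist")
W=lambda x,y:np.array([230+x/4-.375,45+y/4-.375])
obs=[W(78,28),W(368,35),W(342,565),W(77,558)]
loc=[(-.0375,.07),(.0375,.07),(.0375,-.07),(-.0375,-.07)]
tc=[("top",Tp(56,182),1),("top",Tp(222,196),2) if 0 else ("top",Tp(222,196),2)]
def P(v,l,):
    c,s=np.cos(v[3]),np.sin(v[3]);return np.array([v[0]+c*l[0]-s*l[1],v[1]+s*l[0]+c*l[1],v[2]])
def f(v): return np.concatenate([proj("wrist",P(v,l),info)-o for l,o in zip(loc,obs)])
r=least_squares(f,[.5,.32,.075,0]);print(r.x,np.degrees(r.x[3]),r.fun)
# bow estimate: crown centre line, edges of strip at y
for z in (.134,.138,.142):
  print(z,onz("wrist",W(206,250),z),onz("wrist",W(206,350),z), onz("wrist",W(120,300),z-.024),onz("wrist",W(292,300),z-.024))
for z in (.137,): print(onz("top",Tp(115,198),z),onz("top",Tp(115,245),z))
E
```

```text
[ 0.5102  0.3178  0.0753 -0.0885] -5.070138188023214 [ 0.0682 -0.1166 -0.1028  0.0964  0.0747 -0.0455 -0.0386  0.068 ]
0.134 [0.5085 0.3305 0.134 ] [0.5071 0.3085 0.134 ] [0.4868 0.321  0.11  ] [0.5286 0.3183 0.11  ]
0.138 [0.5085 0.3303 0.138 ] [0.5071 0.3086 0.138 ] [0.487 0.321 0.114] [0.5284 0.3183 0.114 ]
0.142 [0.5085 0.3302 0.142 ] [0.5071 0.3087 0.142 ] [0.4873 0.3209 0.118 ] [0.5282 0.3183 0.118 ]
[0.5253 0.321  0.137 ] [0.4877 0.3198 0.137 ]
```

```bash
python3 -m pendant '[{"translation":[0.034,0,0],"angular":[0,0,0]},{"translation":[0.034,0,0],"angular":[0,0,0]},{"translation":[0,0,0.04],"angular":[0,0,0]},{"translation":[0,0,0.04],"angular":[0,0,0]},{"translation":[0,0,0.035],"angular":[0,0,0]},{"translation":[0,0,0.03],"angular":[0,0,0]},{"translation":[0,0,0.03],"angular":[0,0,0]},{"translation":[0,0,0.02],"angular":[0,0,0]},{"translation":[0,0,0],"angular":[0,0,0]}]'
python3 - <<'E'
from h import *
st();shot("wrist","pics/w2.png");shot("side","pics/s2.png")
E
```

```text
t: 4.08
eef_pos: [0.5077, 0.3185, 0.1043]
orientation: [0.73, 0.683, -0.002, -0.0]
ft_force: [0.7, 0.2, -0.1]
width: 0.995
t 4.08 q [-0.551   0.5492 -0.0704  1.7953  0.0508  0.8022 -0.7123] p [0.5077 0.3185 0.1043] f [ 0.668   0.1839 -0.0781] w 0.995
yaw tooly -3.7658266066456068 R [[0.06567321862983853, 0.9978368613768167, -0.0029370788993864647], [0.9978393196514368, -0.06567850120415798, -0.0017397232922171143], [-0.001928862969600129, -0.0028164795826011828, -0.9999941734482285]]
```

View pics/w2.png

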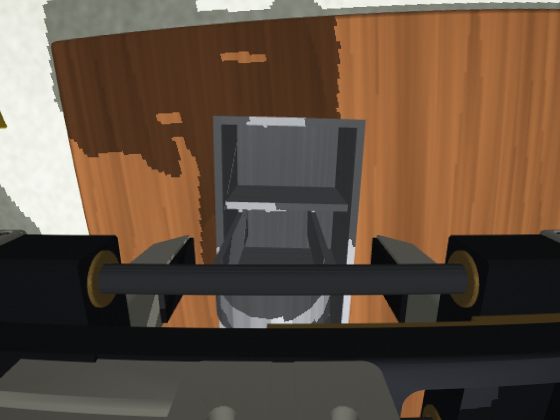

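View pics/s2.png

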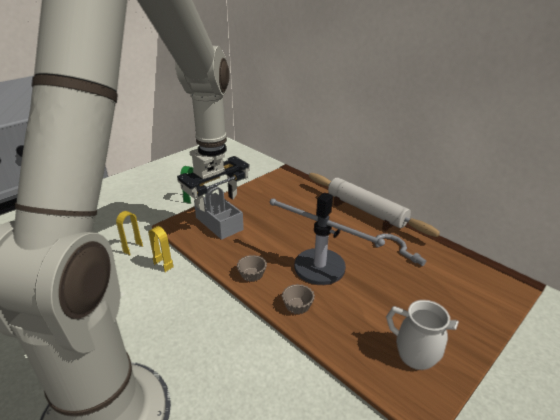

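The wrist view shows the U's legs standing between the open fingers (about columns 225–330), clear of both fingers. I'll close now.

```bash
python3 -m pendant '[{"translation":[0,0,0],"angular":[0,0,0]},{"translation":[0,0,0],"angular":[0,0,0]},{"translation":[0,0,0],"angular":[0,0,0]},{"translation":[0,0,0],"angular":[0,0,0]},{"translation":[0,0,0],"angular":[0,0,0]},{"translation":[0,0,0],"angular":[0,0,0]},{"translation":[0,0,0],"angular":[0,0,0]},{"translation":[0,0,0],"angular":[0,0,0]}]' 255 20
python3 - <<'E'
from h import *
st()
E
```

```text
t: 5.18
eef_pos: [0.5086, 0.3191, 0.1059]
orientation: [0.73, 0.683, -0.0, -0.0]
ft_force: [-1.0, 0.5, -0.2]
width: 0.535
t 5.17 q [-0.5513  0.5472 -0.0703  1.7944  0.0507  0.802  -0.7135] p [0.5086 0.3191 0.1059] f [-1.0005  0.5472 -0.172 ] w 0.535
yaw tooly -3.8331866462034387 R [[0.0668518104980508, 0.9977628792885931, -0.0002686016925070199], [0.9977629121446481, -0.06685182974362378, -6.331319567509017e-05], [-8.112807103006853e-05, -0.00026376820516348836, -0.9999999619222842]]
```

```bash
python3 -m pendant '[{"translation":[0,0,-0.015],"angular":[0,0,0]},{"translation":[0,0,-0.02],"angular":[0,0,0]},{"translation":[0,0,-0.025],"angular":[0,0,0]},{"translation":[0,0,-0.03],"angular":[0,0,0]},{"translation":[0,0,-0.03],"angular":[0,0,0]},{"translation":[0,0,-0.03],"angular":[0,0,0]},{"translation":[0,0,-0.025],"angular":[0,0,0]},{"translation":[0,0,-0.015],"angular":[0,0,0]},{"translation":[0,0,0],"angular":[0,0,0]}]'
python3 -m pendant '[{"translation":[-0.0232,0.006,0],"angular":[0,0,0]},{"translation":[-0.0232,0.006,0],"angular":[0,0,0]},{"translation":[-0.0232,0.006,0],"angular":[0,0,0]},{"translation":[-0.0232,0.006,0],"angular":[0,0,0]},{"translation":[-0.0232,0.006,0],"angular":[0,0,0]},{"translation":[-0.0232,0.006,0],"angular":[0,0,0]},{"translation":[-0.0232,0.006,0],"angular":[0,0,0]},{"translation":[-0.0232,0.006,0],"angular":[0,0,0]},{"translation":[-0.0232,0.006,0],"angular":[0,0,0]},{"translation":[-0.0232,0.006,0],"angular":[0,0,0]}]'
python3 -m pendant '[{"translation":[0,0,0],"angular":[0,0,-0.128]},{"translation":[0,0,0],"angular":[0,0,-0.128]},{"translation":[0,0,0],"angular":[0,0,0]},{"translation":[0,0,0],"angular":[0,0,0]}]'
python3 - <<'E'
from h import *
st();shot("wrist","pics/w3.png");shot("side","pics/s3.png");shot("top","pics/t3.png")
E
```

```text
t: 6.3
eef_pos: [0.5094, 0.3195, 0.2974]
orientation: [0.73, 0.683, 0.001, 0.0]
ft_force: [-1.0, -0.0, -1.3]
width: 0.537
t: 7.55
eef_pos: [0.5524, 0.0827, 0.2944]
orientation: [0.73, 0.683, -0.001, -0.001]
ft_force: [0.2, 0.9, -0.9]
width: 0.538
t: 8.05
eef_pos: [0.5527, 0.0836, 0.2952]
orientation: [0.638, 0.77, -0.0, -0.0]
ft_force: [0.6, 0.3, -0.1]
width: 0.541
t 8.05 q [-0.203   0.2609  0.0059  1.7375 -0.0018  1.1445 -0.01  ] p [0.5527 0.0836 0.2952] f [ 0.575   0.3282 -0.1432] w 0.541
yaw tooly 10.692315484392406 R [[-0.18553474459748795, 0.9826368286707549, -0.0013120545059772367], [0.9826377026671206, 0.1855346630869205, -0.00018463560534786314], [6.200184501943334e-05, -0.0013235305454093339, -0.9999991222109482]]
```

View pics/w3.png

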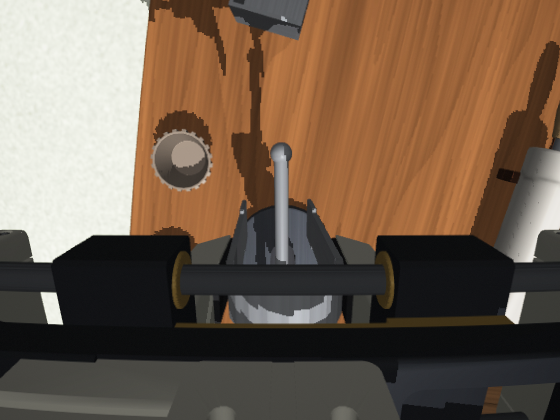

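View pics/s3.png

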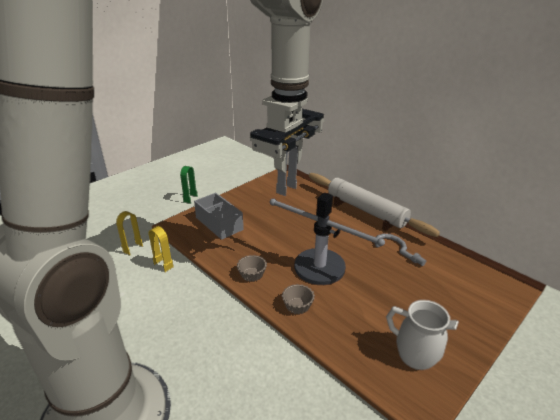

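View pics/t3.png

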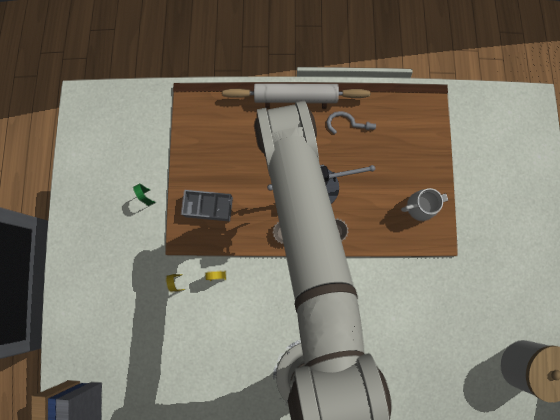

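```bash
python3 - <<'E'
from h import *
print(proj("wrist",[.5448,.1259,.1607]))
E
python3 -m pendant '[{"translation":[0,0,0.015],"angular":[0,0,0]},{"translation":[0,0,0.02],"angular":[0,0,0]},{"translation":[0,0,0.025],"angular":[0,0,0]},{"translation":[0,0,0.025],"angular":[0,0,0]},{"translation":[0,0,0.025],"angular":[0,0,0]},{"translation":[0,0,0.02],"angular":[0,0,0]},{"translation":[0,0,0.01],"angular":[0,0,0]},{"translation":[0,0,0.008],"angular":[0,0,0]},{"translation":[0,0,0],"angular":[0,0,0]},{"translation":[0,0,0],"angular":[0,0,0]}]'
python3 - <<'E'
from h import *
st();shot("wrist","pics/w4.png");s=shot("side","pics/s4.png")
cv2.imwrite("pics/s4z.png",cv2.resize(s[100:300,230:430],None,fx=3,fy=3,interpolation=cv2.INTER_CUBIC))
E
```

```text
[281.4921 150.7641]
t: 9.45
eef_pos: [0.5536, 0.0838, 0.1485]
orientation: [0.637, 0.771, 0.0, 0.0]
ft_force: [-0.2, 0.1, -0.7]
width: 0.536
t 9.45 q [-0.1998  0.4244  0.0021  1.8769 -0.0012  0.8391 -0.0081] p [0.5536 0.0838 0.1485] f [-0.166   0.1336 -0.6789] w 0.536
yaw tooly 10.830407926019586 R [[-0.18790266719297685, 0.9821869208973744, 0.0012000332914487532], [0.9821876526875717, 0.18790246363283772, 0.0002811917290622934], [5.069362664485882e-05, 0.001231494557558401, -0.9999992404253671]]
```

View pics/w4.png

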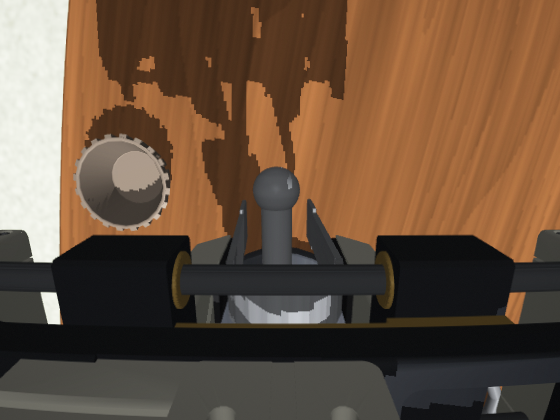

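View pics/s4z.png

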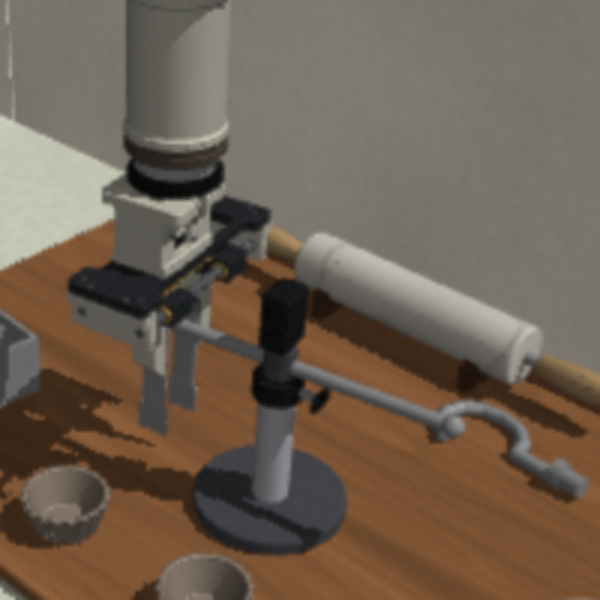

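Bar end ball at (276,188), between the legs (240–315). The tongs are astride the bar, so I'll ease them down to contact.

```bash
python3 -m pendant '[{"translation":[0,0,0.004],"angular":[0,0,0]},{"translation":[0,0,0.004],"angular":[0,0,0]},{"translation":[0,0,0],"angular":[0,0,0]}]'
python3 -m pendant '[{"translation":[0,0,0.002],"angular":[0,0,0]},{"translation":[0,0,0],"angular":[0,0,0]}]'
python3 -m pendant '[{"translation":[0,0,0.002],"angular":[0,0,0]},{"translation":[0,0,0],"angular":[0,0,0]}]'
```

```text
t: 9.93
eef_pos: [0.5527, 0.0836, 0.1394]
orientation: [0.637, 0.771, -0.0, -0.0]
ft_force: [0.1, -0.2, -0.5]
width: 0.535
t: 10.18
eef_pos: [0.553, 0.0837, 0.1377]
orientation: [0.637, 0.771, -0.0, -0.0]
ft_force: [-0.8, -0.8, -1.2]
width: 0.537
t: 10.42
eef_pos: [0.5538, 0.0838, 0.1366]
orientation: [0.637, 0.771, 0.001, 0.0]
ft_force: [-0.4, 0.3, 2.8]
width: 0.534
```

```bash
python3 -m pendant '[{"translation":[0,0,0],"angular":[0,0,0]},{"translation":[0,0,0],"angular":[0,0,0]},{"translation":[0,0,0],"angular":[0,0,0]},{"translation":[0,0,0],"angular":[0,0,0]},{"translation":[0,0,0],"angular":[0,0,0]},{"translation":[0,0,0],"angular":[0,0,0]},{"translation":[0,0,0],"angular":[0,0,0]},{"translation":[0,0,0],"angular":[0,0,0]}]' 0
python3 - <<'E'
from h import *
st();shot("wrist","pics/w5.png");s=shot("side","pics/s5.png")
cv2.imwrite("pics/s5z.png",cv2.resize(s[100:300,230:430],None,fx=3,fy=3,interpolation=cv2.INTER_CUBIC))
E
```

```text
t: 11.42
eef_pos: [0.5531, 0.0837, 0.1359]
orientation: [0.637, 0.771, 0.0, -0.0]
ft_force: [-0.6, 0.1, 0.1]
width: 0.998
t 11.43 q [-0.1996  0.442   0.0018  1.885  -0.0011  0.8147 -0.0082] p [0.5531 0.0837 0.1359] f [-0.6176  0.112   0.0989] w 0.998
yaw tooly 10.83020479178583 R [[-0.1878991236577674, 0.982188331853529, -9.971235181302523e-06], [0.9821883310908189, 0.18789912390563634, 3.87882299600193e-05], [3.9970933234806224e-05, -2.5053564239140042e-06, -0.9999999991980243]]
```

View pics/w5.png

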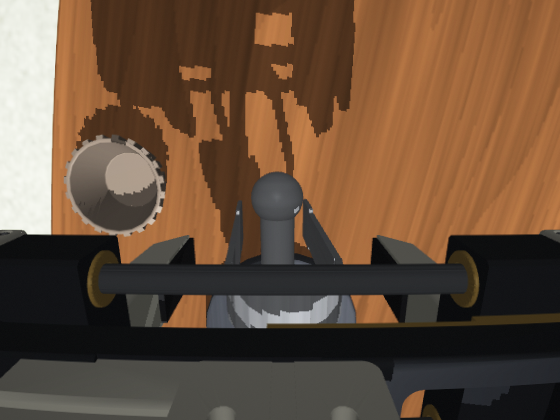

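View pics/s5z.png

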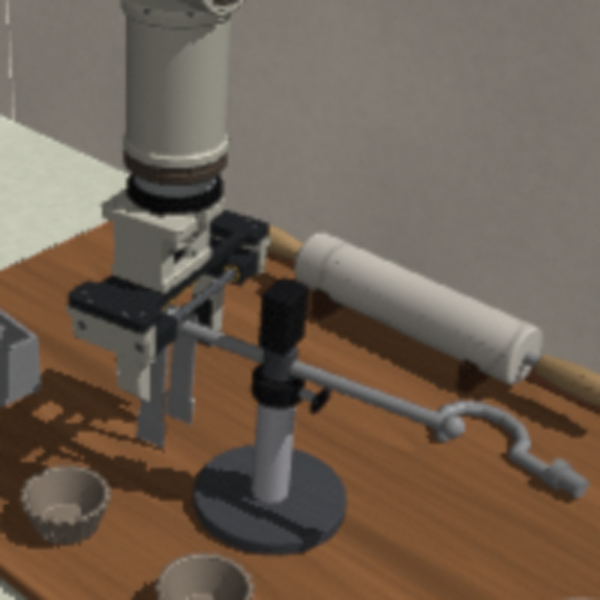

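```bash
python3 -m pendant '[{"translation":[0,0,-0.015],"angular":[0,0,0]},{"translation":[0,0,-0.02],"angular":[0,0,0]},{"translation":[0,0,-0.03],"angular":[0,0,0]},{"translation":[0,0,-0.03],"angular":[0,0,0]},{"translation":[0,0,-0.03],"angular":[0,0,0]},{"translation":[0,0,-0.02],"angular":[0,0,0]},{"translation":[0,0,-0.015],"angular":[0,0,0]},{"translation":[-0.03,0,0],"angular":[0,0,0]},{"translation":[-0.043,0,0],"angular":[0,0,0]},{"translation":[-0.043,0,0],"angular":[0,0,0]},{"translation":[-0.043,0,0],"angular":[0,0,0]},{"translation":[0,0,0],"angular":[0,0,0]}]'
python3 - <<'E'
from h import *
st();shot("wrist","pics/w6.png");s=shot("side","pics/s6.png")
cv2.imwrite("pics/s6z.png",cv2.resize(s[100:300,230:430],None,fx=3,fy=3,interpolation=cv2.INTER_CUBIC))
E
```

```text
t: 13.02
eef_pos: [0.5827, -0.0778, 0.2961]
orientation: [0.64, 0.768, -0.001, 0.001]
ft_force: [0.5, 0.1, 0.2]
width: 1.003
t 13.03 q [ 0.0087  0.3118  0.0963  1.6699 -0.0296  1.1615  0.294 ] p [ 0.5827 -0.0778  0.2961] f [0.543  0.1007 0.1706] w 1.003
yaw tooly 10.413020475628965 R [[-0.18074382872907852, 0.9835301594305688, -0.00030637694749322767], [0.9835275546474691, 0.18074260904367428, -0.0023787654898702803], [-0.0022842122326592884, -0.0007312773522561265, -0.9999971237998191]]
```

View pics/w6.png

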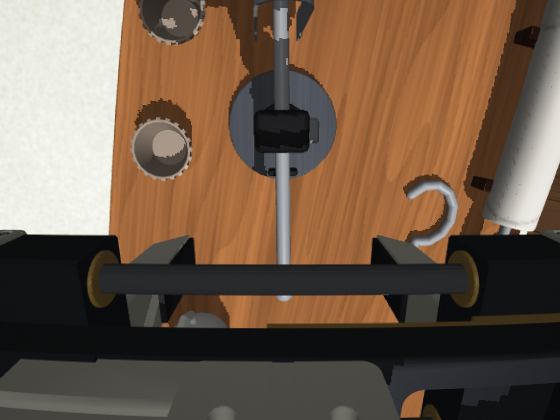

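View pics/s6z.png

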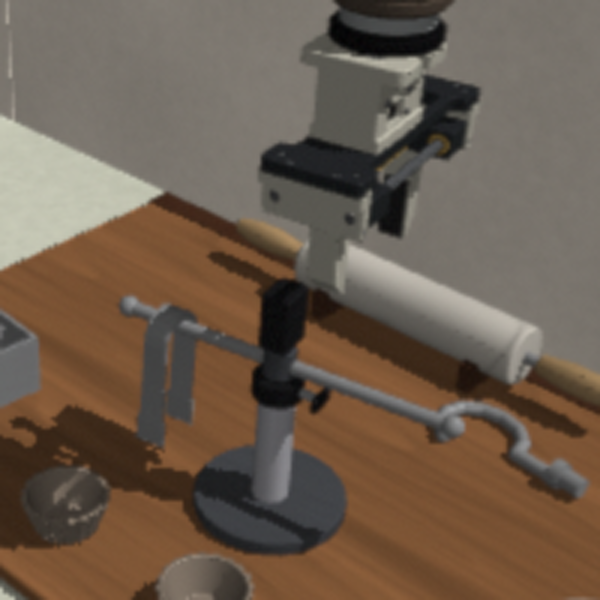

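Tongs hang on the bar's +y half. The grip is at cols 255–308, rows 108–150, with its button on the right (col ≈318, far/+x side), as expected.

```bash
python3 - <<'E'
from h import *
i=camera_info("wrist");im=cv2.imread("pics/w6.png")
m=np.array([.5724,-.0174,.1607]);a=np.radians(10.88);X=np.array([np.cos(a),np.sin(a),0]);Y=np.array([-np.sin(a),np.cos(a),0])
pts=[m+X*sx*.017+Y*sy*.013+[0,0,.068] for sx,sy in((-1,-1),(1,-1),(1,1),(-1,1))]
z=5;x0,y0=230,90
b=cv2.resize(im[y0:y0+90,x0:x0+120],None,fx=z,fy=z,interpolation=cv2.INTER_CUBIC)
b=cv2.convertScaleAbs(b,alpha=2.2,beta=25)
q=np.array([((proj("wrist",p,i)-[x0,y0])+.5)*z for p in pts]).astype(int)
cv2.polylines(b,[q],True,(0,255,0),1)
cv2.imwrite("pics/w6z.png",b)
E
```

```text
(no output)
```

View pics/w6z.png

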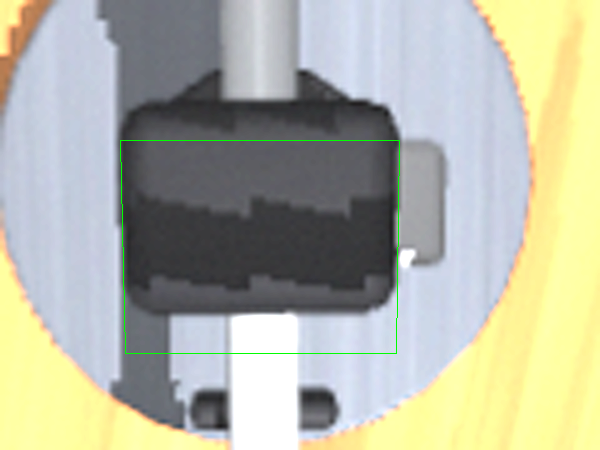

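```bash
python3 - <<'E'
from h import *
p,R=st()
a=np.radians(10.88);t=np.array([.5724,-.0174,.2037])+.0008*np.array([np.cos(a),np.sin(a),0])
print(R.T@(t-p))
im=shot("wrist","pics/w7.png")
print(camera_info("wrist")["T"][:3,3])
E
```

```text
t 13.12 q [ 0.0053  0.3111  0.0917  1.671  -0.0312  1.1615  0.293 ] p [ 0.5828 -0.0726  0.2959] f [-0.4142  0.88    0.6858] w 1.0
yaw tooly 10.766534531490834 R [[-0.18680719916193336, 0.982396442551514, -0.000547725664820651], [0.9823963302434261, 0.1868075292508554, 0.0006303486659417976], [0.0007215715651407426, -0.0004203300143198998, -0.9999996513285173]]
[0.0561 0.001  0.0923]
[ 0.5708 -0.0054  0.4345]
```

```bash
python3 -m pendant '[{"translation":[0.028,0.001,0],"angular":[0,0,0]},{"translation":[0.028,0,0],"angular":[0,0,0]},{"translation":[0,0,0.01],"angular":[0,0,0]},{"translation":[0,0,0.02],"angular":[0,0,0]},{"translation":[0,0,0.025],"angular":[0,0,0]},{"translation":[0,0,0.02],"angular":[0,0,0]},{"translation":[0,0,0.01],"angular":[0,0,0]},{"translation":[0,0,0.007],"angular":[0,0,0]},{"translation":[0,0,0],"angular":[0,0,0]},{"translation":[0,0,0],"angular":[0,0,0]},{"translation":[0,0,0],"angular":[0,0,0]}]'
python3 - <<'E'
from h import *
p,R=st()
a=np.radians(10.88);t=np.array([.5724,-.0174,.2037])+.0008*np.array([np.cos(a),np.sin(a),0])
print(R.T@(t-p))
shot("wrist","pics/w8.png");s=shot("side","pics/s8.png")
cv2.imwrite("pics/s8z.png",cv2.resize(s[100:300,230:430],None,fx=3,fy=3,interpolation=cv2.INTER_CUBIC))
E
```

```text
t: 14.55
eef_pos: [0.5739, -0.0174, 0.2046]
orientation: [0.637, 0.771, 0.0, 0.0]
ft_force: [0.2, 0.4, 0.8]
width: 1.001
t 14.55 q [-0.0644  0.376   0.0598  1.8008 -0.0268  0.9643  0.1955] p [ 0.5739 -0.0174  0.2046] f [0.1732 0.41   0.7757] w 1.001
yaw tooly 10.828196376996644 R [[-0.1878644683179015, 0.9821941950970433, 0.0012266463646738736], [0.9821949432192018, 0.18786455647534028, 4.3988103210875406e-05], [-0.00018723851562449433, 0.0012130696581229192, -0.9999992467015878]]
[ 0.0002 -0.0007  0.0009]
```

View pics/w8.png

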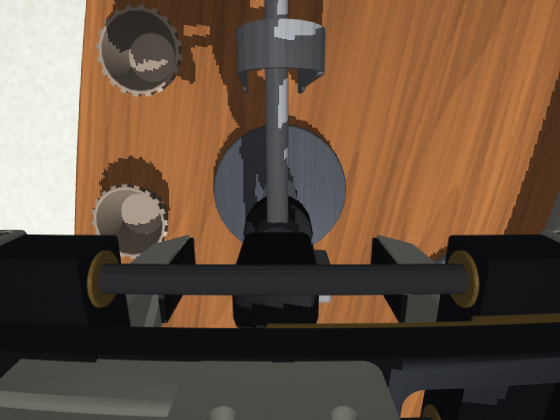

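View pics/s8z.png

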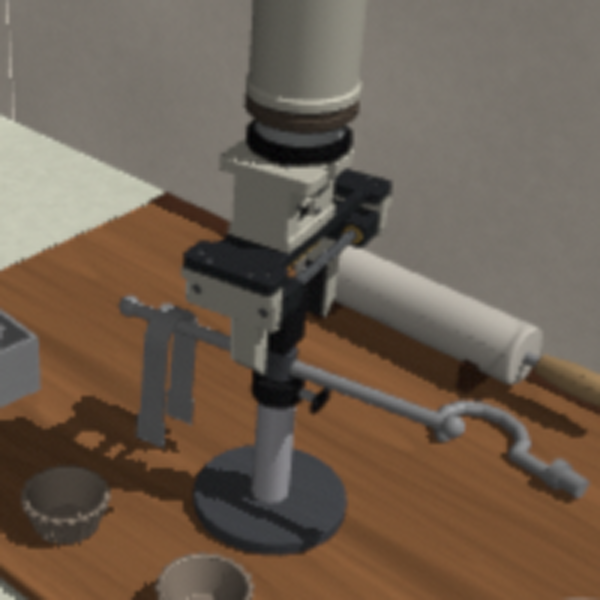

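```bash
python3 -m pendant '[{"translation":[0,0,0],"angular":[0,0,0]},{"translation":[0,0,0],"angular":[0,0,0]},{"translation":[0,0,0],"angular":[0,0,0]},{"translation":[0,0,0],"angular":[0,0,0]},{"translation":[0,0,0],"angular":[0,0,0]},{"translation":[0,0,0],"angular":[0,0,0]},{"translation":[0,0,0],"angular":[0,0,0]},{"translation":[0,0,0],"angular":[0,0,0]}]' 255 30
python3 - <<'E'
from h import *
st()
E
```

```text
t: 15.65
eef_pos: [0.5714, -0.0177, 0.2038]
orientation: [0.637, 0.771, -0.001, -0.001]
ft_force: [-6.6, -0.3, 6.3]
width: 0.379
t 15.65 q [-0.0642  0.3759  0.0601  1.803  -0.0264  0.9676  0.1955] p [ 0.5714 -0.0177  0.2038] f [-6.5786 -0.3208  6.3115] w 0.379
yaw tooly 10.813979415826616 R [[-0.1876191230113642, 0.9822332479810987, -0.004112327923243829], [0.9822417511897923, 0.18761939736114608, -0.0003224181303776725], [0.0004548626793015663, -0.004099791987658123, -0.9999914923666106]]
```

Opening 0.379 × 92 mm ≈ 34.9 mm, so the button is fully in. Now I'll pull up gently.

```bash
python3 -m pendant '[{"translation":[0,-0.001,-0.002],"angular":[0,0,0]},{"translation":[0,0,-0.003],"angular":[0,0,0]},{"translation":[0,0,-0.004],"angular":[0,0,0]},{"translation":[0,0,-0.005],"angular":[0,0,0]},{"translation":[0,0,-0.006],"angular":[0,0,0]},{"translation":[0,0,0],"angular":[0,0,0]}]'
python3 - <<'E'
from h import *
st()
E
```

```text
t: 16.4
eef_pos: [0.5714, -0.0177, 0.2243]
orientation: [0.637, 0.771, -0.001, -0.001]
ft_force: [-6.4, -0.9, -3.6]
width: 0.377
t 16.4 q [-0.0653  0.3516  0.0612  1.786  -0.0248  1.0069  0.1944] p [ 0.5714 -0.0177  0.2243] f [-6.383  -0.9108 -3.635 ] w 0.377
yaw tooly 10.824228504610378 R [[-0.18779606171232888, 0.9822057522373364, -0.0021211971213270977], [0.9822079990729866, 0.1877962593335939, -0.0001074120556065481], [0.00029285214581802825, -0.002103628341201403, -0.9999977444901678]]
```

```bash
python3 -m pendant '[{"translation":[0,-0.001,-0.004],"angular":[0,0,0]},{"translation":[0,0,-0.006],"angular":[0,0,0]},{"translation":[0,0,-0.006],"angular":[0,0,0]},{"translation":[0,0,-0.006],"angular":[0,0,0]},{"translation":[0,0,-0.006],"angular":[0,0,0]},{"translation":[0,0,-0.006],"angular":[0,0,0]},{"translation":[0,0,-0.006],"angular":[0,0,0]},{"translation":[0,0,-0.006],"angular":[0,0,0]},{"translation":[0,0,-0.004],"angular":[0,0,0]},{"translation":[0,0,-0.002],"angular":[0,0,0]},{"translation":[0,0,0],"angular":[0,0,0]}]'
python3 - <<'E'
from h import *
st();shot("wrist","pics/w9.png");s=shot("side","pics/s9.png")
cv2.imwrite("pics/s9z.png",cv2.resize(s[80:280,230:430],None,fx=3,fy=3,interpolation=cv2.INTER_CUBIC))
E
```

```text
t: 17.77
eef_pos: [0.5714, -0.0177, 0.2761]
orientation: [0.637, 0.771, -0.0, -0.0]
ft_force: [-4.1, -1.6, -3.8]
width: 0.377
t 17.77 q [-0.068   0.299   0.0639  1.7327 -0.0211  1.1106  0.1915] p [ 0.5714 -0.0177  0.2761] f [-4.1417 -1.6258 -3.8159] w 0.377
yaw tooly 10.829007014750987 R [[-0.18787858460447146, 0.982192255043286, -0.00010761043284886375], [0.9821922588795635, 0.1878785901767274, 4.4161816966583006e-05], [6.359309100516892e-05, -9.739707445358971e-05, -0.9999999932348644]]
```

View pics/s9z.png

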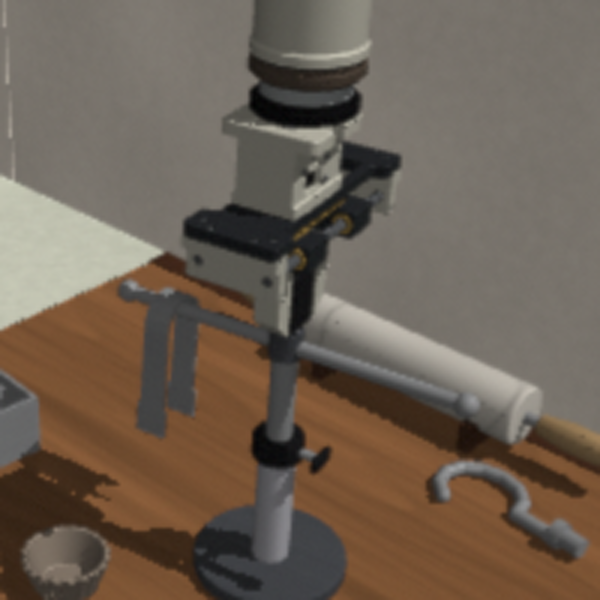

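View pics/w9.png

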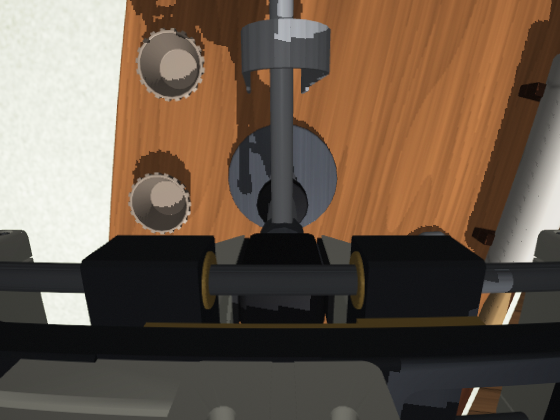

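The bar is up, the tongs are still hanging and the button is in. The last ≈8 mm go slowly, up to the end stop.

```bash
python3 -m pendant '[{"translation":[0,-0.001,-0.002],"angular":[0,0,0]},{"translation":[0,0,-0.002],"angular":[0,0,0]},{"translation":[0,0,-0.002],"angular":[0,0,0]},{"translation":[0,0,-0.001],"angular":[0,0,0]},{"translation":[0,0,0],"angular":[0,0,0]}]'
python3 -m pendant '[{"translation":[0,0,-0.001],"angular":[0,0,0]},{"translation":[0,0,0],"angular":[0,0,0]}]'
python3 -m pendant '[{"translation":[0,0,-0.001],"angular":[0,0,0]},{"translation":[0,0,0],"angular":[0,0,0]}]'
```

```text
t: 18.5
eef_pos: [0.5714, -0.0177, 0.2835]
orientation: [0.637, 0.771, 0.001, 0.001]
ft_force: [4.0, 0.8, -3.8]
width: 0.378
t: 18.75
eef_pos: [0.5713, -0.0177, 0.2839]
orientation: [0.637, 0.771, 0.001, 0.001]
ft_force: [6.2, -0.2, -7.8]
width: 0.378
t: 19.0
eef_pos: [0.5713, -0.0177, 0.284]
orientation: [0.637, 0.771, 0.0, 0.0]
ft_force: [7.2, -0.4, -12.8]
width: 0.378
```

```bash
python3 -m pendant '[{"translation":[0,0.001,0.0007],"angular":[0,0,0]},{"translation":[0,0,0],"angular":[0,0,0]},{"translation":[0,0,0],"angular":[0,0,0]},{"translation":[0,0,0],"angular":[0,0,0]},{"translation":[0,0,0],"angular":[0,0,0]},{"translation":[0,0,0],"angular":[0,0,0]},{"translation":[0,0,0],"angular":[0,0,0]},{"translation":[0,0,0],"angular":[0,0,0]}]'
python3 - <<'E'
from h import *
st();s=shot("side","pics/s10.png");shot("wrist","pics/w10.png")
cv2.imwrite("pics/s10z.png",cv2.resize(s[80:280,230:430],None,fx=3,fy=3,interpolation=cv2.INTER_CUBIC))
m=np.array([.5724,-.0174,.2407])
a=np.radians(10.88);Y=np.array([-np.sin(a),np.cos(a),0])
print([proj("side",m+k*.146*Y) for k in(1,-1)])
E
```

```text
t: 20.0
eef_pos: [0.5714, -0.0177, 0.284]
orientation: [0.637, 0.771, -0.0, -0.0]
ft_force: [3.0, -0.5, -13.1]
width: 0.378
t 20.0 q [-0.0684  0.2923  0.0643  1.7234 -0.0205  1.127   0.191 ] p [ 0.5714 -0.0177  0.284 ] f [  3.0212  -0.4556 -13.0586] w 0.378
yaw tooly 10.82989923395265 R [[-0.18789385377885515, 0.9821892580954045, -0.00040124073787151365], [0.9821893366607569, 0.1878938713999525, 6.343587449523803e-06], [8.16212790527633e-05, -0.0003929024530786203, -0.9999999194828116]]
[array([272.4829, 173.7954]), array([385.6314, 211.8744])]
```

View pics/s10.png

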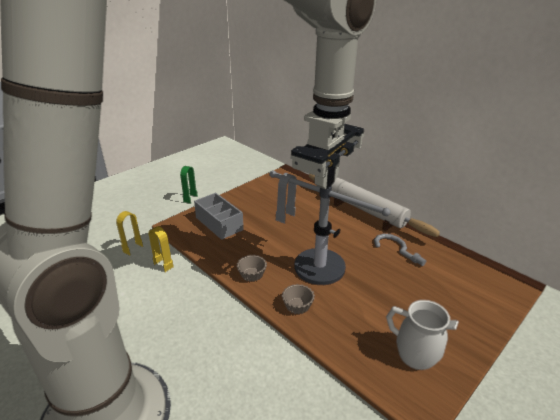

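View pics/s10z.png

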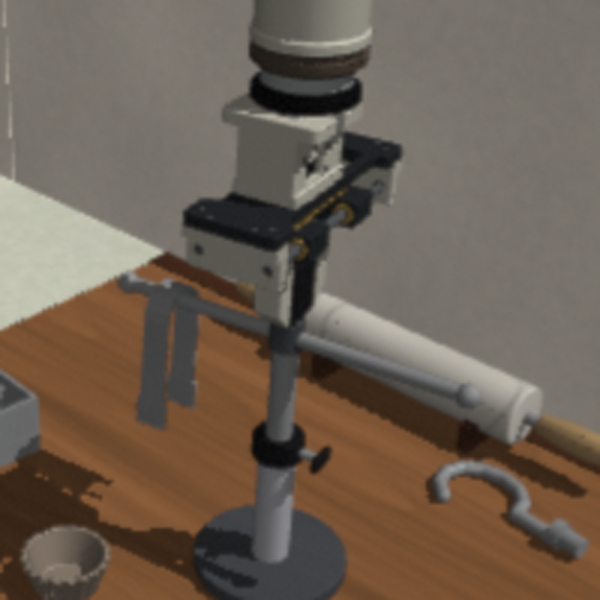

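```bash
python3 -c "
from rig import *
print(job_done())"
```

```text
the job is handed in; nothing more can be done
None
```

The job is done and handed in at about 20 s. The steel tongs hang astride the bar's +y half, about 103 mm from its middle. The arm is holding the grip at the top stop with the button squeezed in, so you can tighten the collar screw.

What the last checks showed:
- **Height:** The TCP rose 80.2 mm and stopped there. The upward pull then built up to 13 N, as it would against the end stop. In the side picture the bar's end balls are within 1 px of where an 80 mm rise should put them.
- **Button:** The gripper opening is 0.378, about 35 mm over grip and button, so the button is fully in. The grip force is 30 N.
- **Tongs:** They are still on the bar with one leg on either side, in both the side and wrist views.
- **Other things:** The jug, both moulds and the dough hook were not touched and look unmoved in the pictures. I checked this by eye only and did not measure it.

No check failed. One wrist-camera overlay was about 5 mm off along the bar because the arm was still settling. I read the pose again before closing on the grip.

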